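Clamp the blade frame into the dicer

TASK

Get the vegetable dicer ready: push its blade frame in from the left until it is fully home, with the forks right up against the four wing bolts while these are still loose. Then screw all four wing bolts clockwise down to their end stops, two diagonally opposite corners first and then the other two, so that the frame clamps down evenly. Leave the bottles, jars, cups and the hand pusher standing where they are.

Things in the scene. Friction and masses are not known exactly. Their poses are not given: they have to be found in the camera images.
- dicer_stand: the dicer's fixed stand: steel deck 200 mm deep (x) by 260 mm wide (y), top 125 mm above the worktop, with a 100 mm square window, on four legs; the pan below reaches 92 mm to front and back. Origin on the worktop under the deck's centre; x to its back, y to its left, z up. Captive wing bolts (8 mm shanks) stand in the deck at x = +-65, y = +-80 mm.
- blade_frame: loose flat frame on the deck, 6 mm thick, with a grid of blades 12 mm high; y from -107 to +124 mm, 114 mm wide between the bolts. Forked ears (to x = +-87 mm, 18 mm slots open to -y) go round the bolt shanks. Origin: centre of its underside, axes as the stand's. Starts 35 to 60 mm out to the left (+y); home, its slot ends touch the shanks and its origin is over the stand's, 125 mm up.
- push_lip (a point): middle of the outer (+y) face of the blade frame's turned-up lip, a plate 60 mm long in x and 4 mm thick, from the frame up to 20 mm above the deck (top at 145 mm); the point is 12 mm above the deck. Axes as the blade frame's.
- wing_rear_left (a point): on the rear left bolt's axis (rear = far from the robot, left = +y), halfway up its black wings: a straight bar through the axis along this point's x axis, 84 mm long, 9 mm thick (13 mm at the round ends), 21 mm tall; hub 21 mm across. About 161 mm above the worktop when loose, sinking about 1 mm per rad. A 29 mm washer lies below it.
- bolt_rear_left (a joint): turn of the rear left wing bolt in rad, clockwise seen from above: 0 is unscrewed, 3.6 is its end stop, clamped hard down (wings along the stand's x at 0). Starts loose, between 0 and 1.4. Stiff: about 0.1 N m; it stays where it is left.
- wing_rear_right (a point): on the rear right bolt's axis (rear = far from the robot, left = +y), halfway up its black wings: a straight bar through the axis along this point's x axis, 84 mm long, 9 mm thick (13 mm at the round ends), 21 mm tall; hub 21 mm across. About 161 mm above the worktop when loose, sinking about 1 mm per rad. A 29 mm washer lies below it.
- bolt_rear_right (a joint): turn of the rear right wing bolt in rad, clockwise seen from above: 0 is unscrewed, 3.6 is its end stop, clamped hard down (wings along the stand's x at 0). Starts loose, between 0 and 1.4. Stiff: about 0.1 N m; it stays where it is left.
- wing_front_left (a point): on the front left bolt's axis (rear = far from the robot, left = +y), halfway up its black wings: a straight bar through the axis along this point's x axis, 84 mm long, 9 mm thick (13 mm at the round ends), 21 mm tall; hub 21 mm across. About 161 mm above the worktop when loose, sinking about 1 mm per rad. A 29 mm washer lies below it.
- bolt_front_left (a joint): turn of the front left wing bolt in rad, clockwise seen from above: 0 is unscrewed, 3.6 is its end stop, clamped hard down (wings along the stand's x at 0). Starts loose, between 0 and 1.4. Stiff: about 0.1 N m; it stays where it is left.
- wing_front_right (a point): on the front right bolt's axis (rear = far from the robot, left = +y), halfway up its black wings: a straight bar through the axis along this point's x axis, 84 mm long, 9 mm thick (13 mm at the round ends), 21 mm tall; hub 21 mm across. About 161 mm above the worktop when loose, sinking about 1 mm per rad. A 29 mm washer lies below it.
- bolt_front_right (a joint): turn of the front right wing bolt in rad, clockwise seen from above: 0 is unscrewed, 3.6 is its end stop, clamped hard down (wings along the stand's x at 0). Starts loose, between 0 and 1.4. Stiff: about 0.1 N m; it stays where it is left.
- short_bottle: a closed squeeze bottle, 62 mm across, 165 mm tall. Bystander. Origin at the centre of its underside, z up.
- tall_bottle: a closed squeeze bottle, 68 mm across, 200 mm tall. Bystander. Origin at the centre of its underside, z up.
- spice_jar: a glass spice jar with a dark cap, 41 mm across, 105 mm tall. Bystander. Origin at the centre of its underside, z up.
- salt_shaker: a shaker, 44 mm across, 90 mm tall. Bystander. Origin at the centre of its underside, z up.
- ramekin_pale: a small white glazed cup, 67 mm across, 42 mm tall. Bystander. Origin at the centre of its underside, z up.
- ramekin_red: a small white glazed cup, 67 mm across, 42 mm tall. Bystander. Origin at the centre of its underside, z up.
- deli_cup: a lidded plastic cup, 72 mm across, 70 mm tall. Bystander. Origin at the centre of its underside, z up.
- pusher: the dicer's loose white hand pusher, a ribbed pad 88 x 88 mm with a bridge handle, 74 mm tall in all; not needed now. Bystander. Origin at the centre of its underside, z up.

How it is judged (in metres and radians):
On the way, in this order (a step that is already met when the one before it is completed fails the run):
1. the blade frame is fully home and none of the four wing bolts has been screwed down yet (y of blade_frame in the frame of dicer_stand between -0.006 and 0.004 m and x of blade_frame in the frame of dicer_stand between -0.008 and 0.008 m and z of blade_frame in the frame of dicer_stand below 0.129 m and angle between the y axis of blade_frame and the y axis of dicer_stand, either way round below 0.05 rad and angle between blade_frame's own z axis and vertical below 0.03 rad and value of joint each of bolt_rear_left, bolt_rear_right, bolt_front_left, bolt_front_right below 1.9 rad), for 0.2 s.
2. two diagonally opposite wing bolts are at their end stops while the other two are not yet, the blade frame still home (((y of blade_frame in the frame of dicer_stand between -0.006 and 0.004 m and x of blade_frame in the frame of dicer_stand between -0.008 and 0.008 m and z of blade_frame in the frame of dicer_stand below 0.129 m and angle between the y axis of blade_frame and the y axis of dicer_stand, either way round below 0.05 rad and angle between blade_frame's own z axis and vertical below 0.03 rad and value of joint each of bolt_rear_left, bolt_front_right above 3.4 rad and value of joint each of bolt_rear_right, bolt_front_left below 3 rad) or (y of blade_frame in the frame of dicer_stand between -0.006 and 0.004 m and x of blade_frame in the frame of dicer_stand between -0.008 and 0.008 m and z of blade_frame in the frame of dicer_stand below 0.129 m and angle between the y axis of blade_frame and the y axis of dicer_stand, either way round below 0.05 rad and angle between blade_frame's own z axis and vertical below 0.03 rad and value of joint each of bolt_rear_right, bolt_front_left above 3.4 rad and value of joint each of bolt_rear_left, bolt_front_right below 3 rad))), for 0.2 s.
At the end, for the whole second after the job is handed in: the blade frame lies flat on the deck and home (within 4 mm short of the stops, 8 mm sideways, 0.05 rad), all four wing bolts are within 0.2 rad of their end stops (over 3.4 rad), and the bystanders stand upright within 30 mm of where they were (y of blade_frame in the frame of dicer_stand between -0.006 and 0.004 m and x of blade_frame in the frame of dicer_stand between -0.008 and 0.008 m and z of blade_frame in the frame of dicer_stand below 0.129 m and angle between the y axis of blade_frame and the y axis of dicer_stand, either way round below 0.05 rad and angle between blade_frame's own z axis and vertical below 0.03 rad and value of joint each of bolt_rear_left, bolt_rear_right, bolt_front_left, bolt_front_right above 3.4 rad and linear speed of blade_frame below 0.02 m/s and angle between each of short_bottle, tall_bottle, spice_jar, salt_shaker, ramekin_pale, ramekin_red, deli_cup, pusher's own z axis and vertical below 0.15 rad and distance of each of short_bottle, tall_bottle, spice_jar, salt_shaker, ramekin_pale, ramekin_red, deli_cup, pusher from where it was at the start of the episode below 0.03 m); the robot touches nothing.
It fails at once if a bystander was knocked over (angle between any of short_bottle, tall_bottle, spice_jar, salt_shaker, ramekin_pale, ramekin_red, deli_cup, pusher's own z axis and vertical above 0.6 rad).
It also fails if it takes over 69 s, if anything falls off the work surface, if the arm or the gripper's body presses on something with over 40 N, if the wrist force passes 120 N, or if a joint passes its speed limit or range.

ROBOT

A 6-joint arm with a two-finger parallel gripper is mounted at the origin on a cart in front of the work surface, level with it; the furniture and walls round the work are solid. World frame = base frame: x ahead of the robot, y to its left, z up, the work surface at z = 0. Lengths are in mm, angles in rad, forces in N, time in s.
With the tool pointing down it reaches from about 275 to 850 mm from the base axis. Payload 5.2 kg.
Tool frame: the origin (TCP) lies midway between the tips of the shut fingers; the grasp point (between the pads) lies 19 mm behind it; z points along the fingers, y is the line along which they close (so a half turn about z gives the same grasp; the last joint's range is limited). The gripper opens to 85 mm and grips with 20 to 120 N. Pads are 22 mm wide; open, the fingers measure 114 mm over their backs; the gripper's body (76 mm by 85 mm) begins 54 mm behind the grasp point. The pads swing forward as they close: fully open they stand 13 mm farther back than shut.
Start: joints at [-1.363, 0.259, 1.535, -0, 1.348, -0.203], TCP at [219.659, -504.237, 231.31] pointing down, gripper open.
Joint ranges: [-3.14, 3.14], [-0.91, 2.08], [0.19, 2.58], [-1.22, 4.36], [0.22, 2.71], [-3.12, 3.12]. Speed limits (rad/s): [2.57, 2.57, 3.14, 3.14, 3.14, 3.14].

INTERFACE

Orientations are given as a unit quaternion [x, y, z, w].
In Python, from rig import status, snapshot, job gives the robot as it stands.
- The arm moves only by the shell command python3 -m handwheel 'ROWS' [FORCE]. ROWS is a JSON object of lists of equal length, an entry for each row: "fingers": the finger opening in mm, from 0 to 85.4; "travel": the shift along the tool's x, y, z in mm, a list of three; "dr": the turn, a rotation vector about the tool's x, y, z in degrees, a list of three. A call has 1 to 12 rows; each row shifts and turns the commanded pose from where the row before left it, along the tool's axes as they then stand; what a row does not reach is not made up. A row lasts 1/8 s, in which the tool goes at most 62.5 mm and 10.7 degrees, less where a joint would pass 70% of its speed; a pose out of reach is approached as far as the arm can. A call with a gripper value outside its range is refused whole. The fingers move at their own pace and stop on an object; FORCE is the grip in N (left out, the last holds). Time passes only in rows, so rows that do not move let the fingers close. It gives the time, the measured TCP pose, the force, the opening and the grip force at its end, in the units of the state.
- status.read_state(): the state, without advancing time (a new reading comes with each control period).
- snapshot(name): name is "side" or "top"; returns a dict with "pixels" (480x640x3 uint8, red, green, blue), "intrinsics" (3x3 intrinsics, pixels), "cam_to_world" (4x4, takes a point from camera to world coordinates). Camera axes: x right, y up, looking along -z (the intrinsics and any distortion apply to the point x, -y, -z); pixel columns grow to the right and rows downward; lengths in mm; the calibration is good to about 2 mm. A picture is of the moment at which its call begins. There is no depth.
- job.sign_off(): hands the job in; it is judged then, once.
The state is a dict: "time": time; "q": joint angles; "joint_velocities": joint speeds; "effort": joint torques, N m; "position": TCP position; "tcp_rot": TCP orientation; "force": force on the tool from outside, world axes, zero at the start; "torque": the same for the moment, N m; "grip_width": opening from 0.0 (shut) to 1.0 (fully open); "grip_force": force on a finger pad.
Only numpy, scipy, OpenCV 4.12 (cv2) and the standard library are available. Lean on these libraries where they do the work, as an engineer would, in place of code of your own. Each camera call takes 0.05 s, during which the arm holds its last target. There are 200 camera calls.

## Working session

There is one attempt and no reset: what is moved stays moved. The work goes in short steps, Python scripts to look and compute and a shell command to move; the robot and the scene stay as the last step left them, time stands still between calls to the robot, and variables do not carry over. Pictures are saved under pics/ and viewed, at most 10 in all, crops included, and the job is handed in when it is done.

```bash
ls; mkdir -p pics; python3 - <<'E'
from rig import status,snapshot,job
import cv2,numpy as np
for n in("side","top"):
    s=snapshot(n); cv2.imwrite(f"pics/{n}0.png",s["pixels"][:,:,::-1]); np.savez(f"{n}0.npz",**s)
    print(n,s["intrinsics"],s["cam_to_world"],s.keys())
print(status.read_state())
E
```

```text
pics
side [[622.64325055   0.         317.87121514]
 [  0.         622.64325055 243.40553841]
 [  0.           0.           1.        ]] [[-9.01189015e-01  2.24472017e-01 -3.70770377e-01  4.14296819e+01]
 [-4.33117093e-01 -4.98700828e-01  7.50804281e-01  1.08996691e+03]
 [-1.63689429e-02  8.37203558e-01  5.46646375e-01  8.78951242e+02]
 [ 0.00000000e+00  0.00000000e+00  0.00000000e+00  1.00000000e+00]] dict_keys(['pixels', 'intrinsics', 'cam_to_world'])
top [[486.26471301   0.         314.50645991]
 [  0.         486.26471301 240.9629076 ]
 [  0.           0.           1.        ]] [[ 2.66998047e-03  9.98228219e-01 -5.94415154e-02  4.80549418e+02]
 [-9.99862941e-01  3.63613920e-03  1.61517119e-02  6.81487346e+01]
 [ 1.63392322e-02  5.93902436e-02  9.98101111e-01  1.09018962e+03]
 [ 0.00000000e+00  0.00000000e+00  0.00000000e+00  1.00000000e+00]] dict_keys(['pixels', 'intrinsics', 'cam_to_world'])
{'time': 0.1, 'q': array([-1.36279761e+00,  2.59308486e-01,  1.53594977e+00, -9.23340846e-06,
        1.34798736e+00, -2.02790611e-01]), 'joint_velocities': array([ 0.00021456, -0.00062272, -0.00328557, -0.00024956, -0.00180954,
       -0.00087426]), 'effort': array([ 2.84640679e-03, -4.46969211e+01, -2.91247737e+01, -2.17871011e-04,
        6.26754190e-03,  3.10139114e-05]), 'position': array([ 219.5600871 , -503.77635191,  230.54674679]), 'tcp_rot': array([ 9.78980024e-01,  2.03954478e-01, -6.65392364e-06, -8.26467311e-04]), 'force': array([ 0.09667214, -0.26532589, -0.75857289]), 'torque': array([ 0.00750323, -0.03869382,  0.01745102]), 'grip_force': 0.0, 'grip_width': 0.996942326644493}
```

View pics/top0.png

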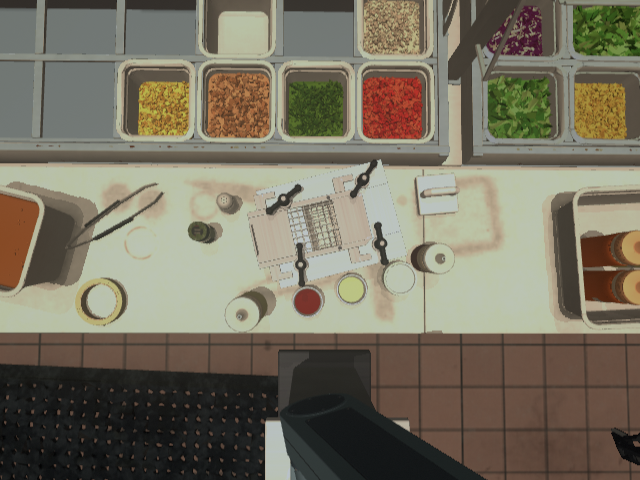

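View pics/side0.png

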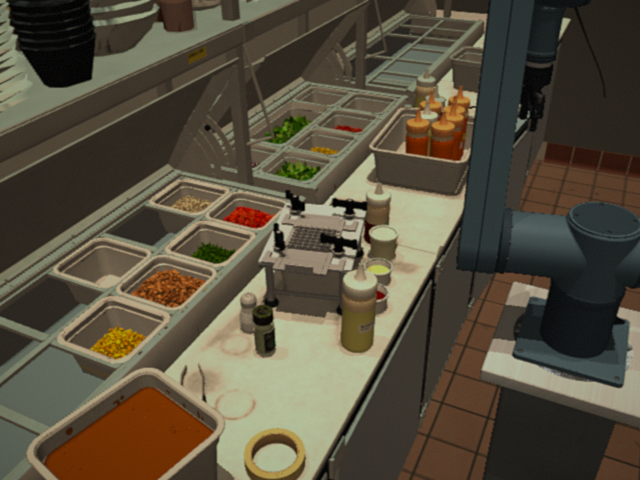

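The top view shows the dicer turned slightly, with black wings near (284,199), (363,178), (301,264) and (380,243) and the lip near (255,240). The bottles are at (243,313) and (433,257). The side view agrees.

```bash
cat > h.py <<'E'
import numpy as np,cv2
from rig import status,snapshot
def ray(s,u,v):
    K=s["intrinsics"];T=s["cam_to_world"]
    d=np.array([(u-K[0,2])/K[0,0],-(v-K[1,2])/K[1,1],-1.]);return T[:3,3],T[:3,:3]@d
def onz(s,u,v,z):
    o,d=ray(s,u,v);return o+d*(z-o[2])/d[2]
def proj(s,p):
    T=s["cam_to_world"];c=T[:3,:3].T@(np.asarray(p,float)-T[:3,3]);K=s["intrinsics"]
    return np.array([K[0,2]+K[0,0]*c[0]/-c[2],K[1,2]-K[1,1]*c[1]/-c[2]])
def tri(s1,p1,s2,p2):
    o1,d1=ray(s1,*p1);o2,d2=ray(s2,*p2)
    t=np.linalg.lstsq(np.c_[d1,-d2],o2-o1,rcond=None)[0]
    a,b=o1+t[0]*d1,o2+t[1]*d2
    return (a+b)/2,np.linalg.norm(a-b)
E
python3 - <<'E'
from h import *
s=dict(np.load("top0.npz"));im=s["pixels"]
m=(im.max(2)<60).astype(np.uint8);m[:155]=0;m[300:]=0;m[:,:245]=0;m[:,415:]=0
n,l,st,c=cv2.connectedComponentsWithStats(m)
P=[]
for i in range(1,n):
    if st[i,4]<60: continue
    ys,xs=np.where(l==i)
    w=np.array([onz(s,x,y,168)[:2] for x,y in zip(xs,ys)])
    mu=w.mean(0);ev,V=np.linalg.eigh(np.cov((w-mu).T));d=V[:,1]*np.sign(V[0,1])
    r=(w-mu)@d
    print(st[i],mu.round(1),"ang",np.degrees(np.arctan2(d[1],d[0])).round(1),r.min().round(),r.max().round(), "mid",(mu+d*(r.min()+r.max())/2).round(1))
crop=cv2.resize(im[150:310,215:455],None,fx=3.3,fy=3.3,interpolation=cv2.INTER_CUBIC)
cv2.imwrite("pics/top_c.png",crop[:,:,::-1])
s=dict(np.load("side0.npz"));crop=cv2.resize(s["pixels"][180:360,230:430],None,fx=3.3,fy=3.3,interpolation=cv2.INTER_CUBIC)
cv2.imwrite("pics/side_c.png",crop[:,:,::-1])
E
```

```text
[350 160  27  37 204] [655.9 -39.9] ang -33.7 -41.0 43.0 mid [656.4 -40.2]
[266 185  35  29 198] [615.2 111.7] ang -50.1 -41.0 40.0 mid [614.8 112.1]
[374 223  14  41 184] [531.7 -72.1] ang 10.7 -39.0 39.0 mid [531.7 -72.1]
[296 244  10  42 138] [490.   79.8] ang 3.7 -38.0 40.0 mid [490.9  79.9]
```

View pics/top_c.png

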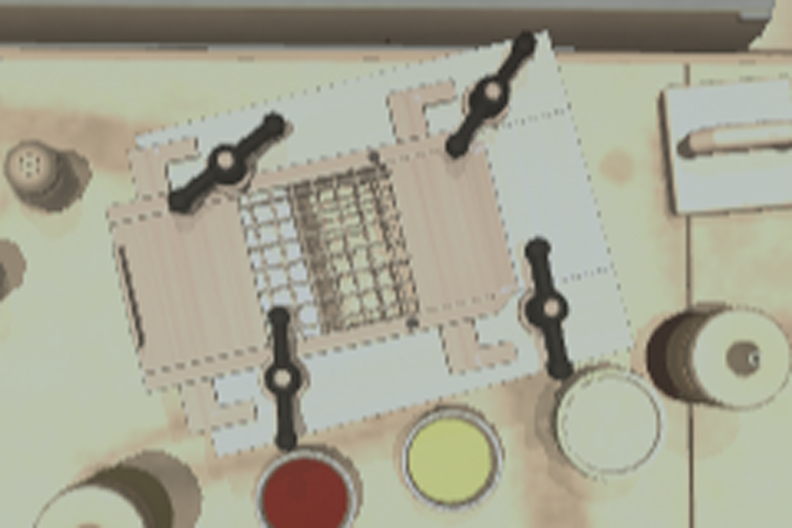

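View pics/side_c.png

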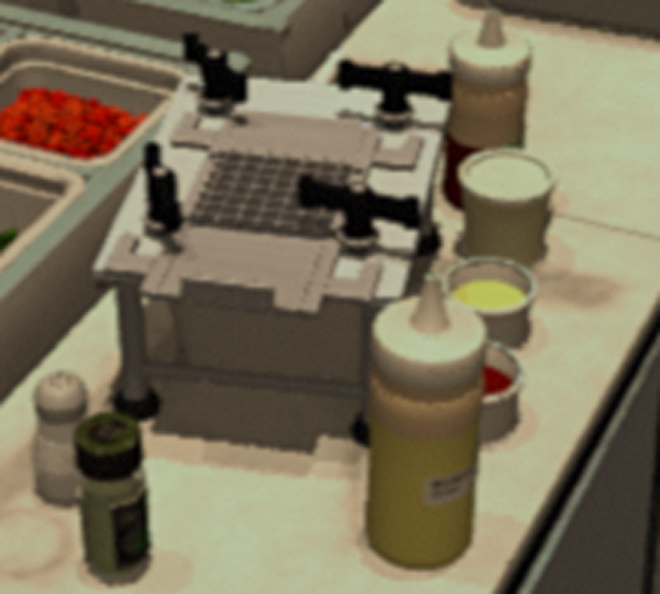

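The crops show the frame about 50 mm out to the left, with the lip line near (255,240) in the full image. The wings stand clear of neighbours, except that the deli cup and tall bottle are close to the front bolts.

```bash
cat >> h.py <<'E'
from scipy.spatial.transform import Rotation as R
def go(x,y,z,phi=None):
    s=status.read_state();r=R.from_quat(s["tcp_rot"]);X=r.as_matrix()[:,0];f=np.degrees(np.arctan2(X[1],X[0]))
    print("t%.2f"%s["time"],"tcp",s["position"].round(1),"phi %.1f"%f,"q1 %.2f q6 %.2f"%(s["q"][0],s["q"][5]),"F",s["force"].round(1))
    print(" travel tool",r.inv().apply(np.array([x,y,z])-s["position"]).round(1), "" if phi is None else "dr z %.1f"%((f-phi+180)%360-180))
E
python3 - <<'E'
from h import *
s=dict(np.load("top0.npz"))
L=np.array([[65,80],[65,-80],[-65,80],[-65,-80.]])
W0=np.array([[614.9,112],[656.1,-40],[531.7-41.3,79.9],[531.7,-72.1]])
c=np.array([480.5,68.1])
for z in(168,161,154):
    W=c+(W0-c)*(1090-z)/(1090-168)
    t=W.mean(0);a=W-t
    H=(L[:,0]+1j*L[:,1]);G=a[:,0]+1j*a[:,1];k=(G*H.conj()).sum()/(abs(H)**2).sum()
    e=G-H*k/abs(k)
    print(z,t,abs(k),np.degrees(np.angle(k)),e.round(1))
yaw=np.angle(k);t=W.mean(0);Rm=np.array([[np.cos(yaw),-np.sin(yaw)],[np.sin(yaw),np.cos(yaw)]])
loc=lambda p:Rm.T@(np.array(p)[:2]-t)
print("lip",loc(onz(s,255.3,240,145)).round(1))
for n,u,v,z in(("tall",243,313,195),("short",435,258,165),("salt",228,203,90),("spice",200,232,105),("deli",399,277,70),("red",308,301,42),("pale",351,289,42),("pusher",437,193,40)):
    p=onz(s,u,v,z);print(n,p.round(0),loc(p).round(0))
for l in list(L)+[[0,205],[0,165],[0,135]]: print(l,(t+Rm@l).round(1))
go(519,223,265,105)
E
```

```text
168 [573.275  19.95 ] 0.9860440780591062 14.896277176709043 [-0.6-2.j  -0.6+0.7j  0.5-0.7j  0.7+2.j ]
161 [573.97936551  19.58443601] 0.9935303129250647 14.896277176709056 [-0.3-1.3j  0.1+0.2j -0.1-0.2j  0.4+1.3j]
154 [574.68373102  19.21887202] 1.0010165477910231 14.89627717670904 [ 0. -0.6j  0.7-0.3j -0.8+0.3j  0. +0.6j]
lip [  3.1 153.1]
tall [402. 184. 195.] [-125.  203.]
short [ 504. -177.  165.] [-119. -172.]
salt [618. 231.  90.] [ 96. 193.]
spice [557. 284. 105.] [ 51. 261.]
deli [ 466. -126.   70.] [-142. -112.]
red [414.  65.  42.] [-144.   85.]
pale [440. -28.  42.] [-142.  -11.]
pusher [ 649. -216.   40.] [  11. -247.]
[65. 80.] [616.9 113.2]
[ 65. -80.] [658.1 -41.4]
[-65.  80.] [491.3  79.8]
[-65. -80.] [532.4 -74.8]
[0, 205] [522.  217.3]
[0, 165] [532.3 178.7]
[0, 135] [540.  149.7]
t0.10 tcp [ 219.6 -503.8  230.5] phi 23.5 q1 -1.36 q6 -0.20 F [ 0.1 -0.3 -0.8]
 travel tool [ 564.8 -546.8  -33.4] dr z -81.5
```

```bash
python3 -m handwheel '{"fingers":[28,28,28,28,28,28,28,28,28,28,28,28],"travel":[[20,-20,-34],[43,-42,0],[43,-42,0],[43,-42,0],[43,-42,0],[43,-42,0],[43,-42,0],[43,-42,0],[43,-42,0],[43,-42,0],[43,-42,0],[43,-42,0]],"dr":[[0,0,0],[0,0,0],[0,0,0],[0,0,0],[0,0,0],[0,0,0],[0,0,0],[0,0,0],[0,0,0],[0,0,0],[0,0,0],[0,0,0]]}' 60; python3 -c "
from h import *
go(521,223,265,105)"
```

```text
time: 1.6
position: [479.4, 136.6, 265.1]
tcp_rot: [0.979, 0.204, -0.0, 0.0]
force: [0.8, -1.2, 0.1]
grip_width: 0.324
grip_force: 0.0
t1.60 tcp [479.4 136.6 265.1] phi 23.6 q1 0.05 q6 1.21 F [ 0.8 -1.2  0.1]
 travel tool [ 72.7 -62.6   0.1] dr z -81.4
```

```bash
python3 -m handwheel '{"fingers":[28,28,28,28,28,28,28,28,28,28],"travel":[[36,-31,0],[36,-31,0],[0,0,0],[0,0,0],[0,0,0],[0,0,0],[0,0,0],[0,0,0],[0,0,0],[0,0,0]],"dr":[[0,0,0],[0,0,0],[0,0,-10.2],[0,0,-10.2],[0,0,-10.2],[0,0,-10.2],[0,0,-10.2],[0,0,-10.2],[0,0,-10.2],[0,0,-10.2]]}'; python3 -m handwheel '{"fingers":[28,28,28],"travel":[[0,0,50],[0,0,50],[0,0,29]],"dr":[[0,0,0],[0,0,0],[0,0,0]]}';python3 -c "
from h import *
go(540,149.7,136,105)
for n in('top','side'):
  s=snapshot(n);im=s['pixels'];a=im[150:310,215:415] if n=='top' else im[200:360,230:430]
  cv2.imwrite(f'pics/b_{n}.png',cv2.resize(a,None,fx=3,fy=3,interpolation=2)[:,:,::-1])
"; cd pics; python3 -c "
import cv2,numpy as np
cv2.imwrite('b.png',cv2.resize(np.vstack([cv2.imread('b_top.png'),cv2.imread('b_side.png')]),None,fx=.62,fy=.62))"
```

```text
time: 2.85
position: [520.1, 220.1, 264.7]
tcp_rot: [0.605, 0.796, -0.0, -0.0]
force: [0.2, -0.7, 1.1]
grip_width: 0.332
grip_force: 0.0
time: 3.22
position: [518.6, 219.7, 133.2]
tcp_rot: [0.608, 0.794, -0.002, -0.001]
force: [0.3, -0.7, -0.8]
grip_width: 0.329
grip_force: 0.0
t3.23 tcp [518.6 219.7 133.2] phi 105.1 q1 0.20 q6 -0.06 F [ 0.3 -0.7 -0.8]
 travel tool [-73.2   2.4  -2.8] dr z 0.1
```

View pics/b.png

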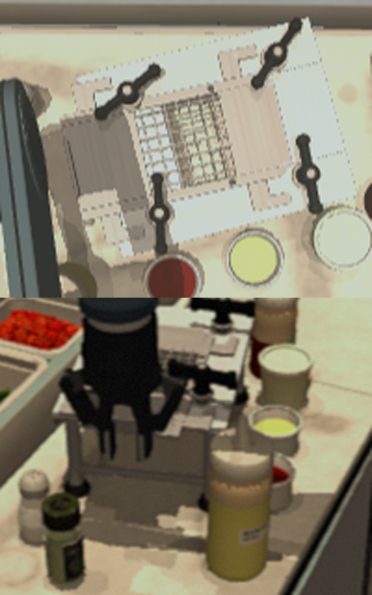

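The side view shows the fingers just outside the lip at the right height, and the left edge in the top view is the arm. Now I push.

```bash
python3 -m handwheel '{"fingers":[28,28,28,28,28,28,28],"travel":[[-12,2.4,-2],[-12,0,0],[-10,0,0],[-8,0,0],[-8,0,0],[-8,0,0],[-6,0,0]],"dr":[[0,0,0],[0,0,0],[0,0,0],[0,0,0],[0,0,0],[0,0,0],[0,0,0]]}'; python3 -m handwheel '{"fingers":[28,28],"travel":[[-3,0,0],[0,0,0]],"dr":[[0,0,0],[0,0,0]]}';python3 -c "
from h import *
go(540,149.7,136,105)"
```

```text
time: 4.2
position: [539.5, 159.6, 139.3]
tcp_rot: [0.608, 0.794, 0.001, -0.0]
force: [-3.2, 5.6, 5.7]
grip_width: 0.324
grip_force: 3.3
time: 4.45
position: [540.1, 156.5, 139.0]
tcp_rot: [0.608, 0.794, 0.001, -0.0]
force: [-1.6, 4.0, 3.8]
grip_width: 0.325
grip_force: 2.3
t4.45 tcp [540.1 156.5 139. ] phi 105.1 q1 0.08 q6 -0.18 F [-1.6  4.   3.8]
 travel tool [-6.6 -1.9  3. ] dr z 0.1
```

```bash
python3 -m handwheel '{"fingers":[28,28,28,28,28],"travel":[[3,0,3],[0,0,3],[-3,0,0],[-3,0,0],[0,0,0]],"dr":[[0,0,0],[0,0,0],[0,0,0],[0,0,0],[0,0,0]]}';python3 -c "
from h import *
go(540,149.7,134,105)
for n in('top','side'):
  s=snapshot(n);im=s['pixels'];a=im[150:310,215:415] if n=='top' else im[200:360,230:430]
  cv2.imwrite(f'pics/b_{n}.png',cv2.resize(a,None,fx=3,fy=3,interpolation=2)[:,:,::-1])
"; cd pics; python3 -c "
import cv2,numpy as np
cv2.imwrite('c.png',cv2.resize(np.hstack([cv2.imread('b_top.png'),cv2.imread('b_side.png')]),None,fx=.66,fy=.66))"
```

```text
time: 5.08
position: [541.0, 152.8, 132.1]
tcp_rot: [0.608, 0.794, -0.0, -0.0]
force: [-0.2, 0.9, 0.1]
grip_width: 0.328
grip_force: 0.3
t5.08 tcp [541.  152.8 132.1] phi 105.1 q1 0.08 q6 -0.19 F [-0.2  0.9  0.1]
 travel tool [-2.8 -1.8 -1.9] dr z 0.1
```

View pics/c.png

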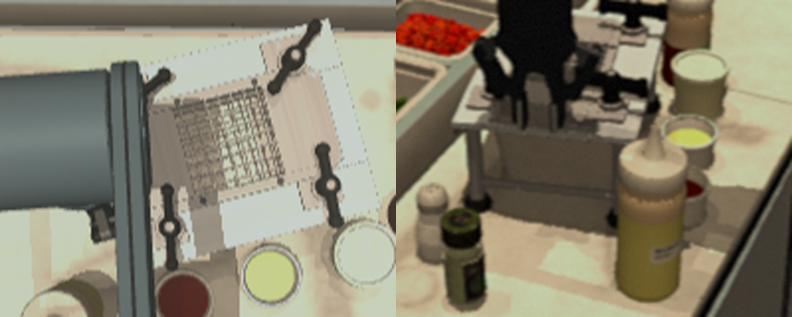

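The frame is nearly home, with its ears around the right-hand bolts. I'll push on in small steps until the force jumps.

```bash
for i in 1 2; do python3 -m handwheel '{"fingers":[28,28],"travel":[[-2,0,0],[0,0,0]],"dr":[[0,0,0],[0,0,0]]}' | grep -E "pos|force"; done
```

```text
position: [541.6, 151.4, 132.5]
force: [-0.9, 2.0, 0.2]
grip_force: 1.2
position: [541.6, 151.2, 132.5]
force: [-0.8, 8.5, 0.4]
grip_force: 4.3
```

```bash
python3 -m handwheel '{"fingers":[28,28],"travel":[[-2,0,0],[-2,0,0]],"dr":[[0,0,0],[0,0,0]]}' | grep -E "pos|force";python3 -m handwheel '{"fingers":[28,28],"travel":[[0,0,0],[0,0,0]],"dr":[[0,0,0],[0,0,0]]}' | grep -E "pos|force"
```

```text
position: [541.6, 150.9, 132.5]
force: [-5.1, 24.5, 3.9]
grip_force: 12.7
position: [541.6, 150.9, 132.5]
force: [-3.3, 21.3, 2.7]
grip_force: 10.6
```

The frame is at its hard stop: 21 N with no further movement. I'll back off and go to the rear left bolt.

```bash
python3 -m handwheel '{"fingers":[28,28,60,60,60,60],"travel":[[14,0,0],[0,0,-45],[0,0,-45],[0,0,0],[0,0,0],[0,0,0]],"dr":[[0,0,0],[0,0,0],[0,0,0],[0,0,-8.3],[0,0,-8.3],[0,0,-8.3]]}';python3 - <<'E'
from h import *
go(616.9,113.2,205,130)
s=snapshot("top");im=s["pixels"]
m=(im.max(2)<60).astype(np.uint8);m[:155]=0;m[300:]=0;m[:,:245]=0;m[:,415:]=0
n,l,st,c=cv2.connectedComponentsWithStats(m)
for i in range(1,n):
    if 60<st[i,4]<300: print(st[i])
E
```

```text
time: 6.92
position: [539.7, 158.4, 222.6]
tcp_rot: [0.42, 0.907, -0.0, 0.001]
force: [0.1, 0.4, 0.5]
grip_width: 0.708
grip_force: 0.0
t6.92 tcp [539.7 158.4 222.6] phi 130.3 q1 0.09 q6 -0.61 F [0.1 0.4 0.5]
 travel tool [-84.3  29.6  17.8] dr z 0.3
[350 160  27  37 170]
[374 224   9  40  75]
[296 244  10  43 177]
```

```bash
python3 -m handwheel '{"fingers":[60,60,60,60,60,60],"travel":[[-42,15,0],[-42,14.6,0],[0,0,40],[0,0,30],[0,0,6],[0,0,0]],"dr":[[0,0,0],[0,0,0],[0,0,0],[0,0,0],[0,0,0],[0,0,0]]}';python3 -c "
from h import *
go(616.9,113.2,146,130)
s=snapshot('side');im=s['pixels'];a=im[180:320,220:420]
cv2.imwrite('pics/d.png',cv2.resize(a,None,fx=3,fy=3,interpolation=2)[:,:,::-1])
"
```

```text
time: 7.72
position: [616.4, 113.6, 146.8]
tcp_rot: [0.423, 0.906, -0.0, 0.0]
force: [-0.0, 0.1, 0.2]
grip_width: 0.706
grip_force: 0.0
t7.72 tcp [616.4 113.6 146.8] phi 130.0 q1 0.00 q6 -0.69 F [-0.   0.1  0.2]
 travel tool [-0.6  0.1  0.8] dr z -0.0
```

View pics/d.png

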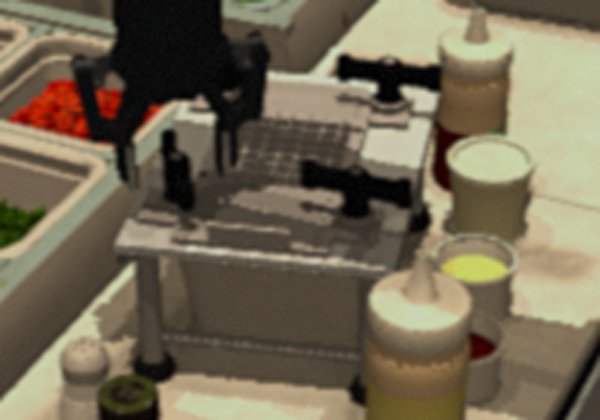

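The fingers straddle the rear-left wing evenly. I'll close them on the hub.

```bash
python3 -m handwheel '{"fingers":[0,0,0,0],"travel":[[0,0,0],[0,0,0],[0,0,0],[0,0,0]],"dr":[[0,0,0],[0,0,0],[0,0,0],[0,0,0]]}' 60; python3 -m handwheel '{"fingers":[0,0,0],"travel":[[0,0,0.2],[0,0,0.2],[0,0,0.2]],"dr":[[0,0,10],[0,0,10],[0,0,10]]}'; python3 -c "
from rig import status; print(status.read_state()['torque'])"
```

```text
time: 8.28
position: [616.9, 113.9, 147.7]
tcp_rot: [0.422, 0.906, 0.001, 0.001]
force: [-0.1, 0.7, 6.6]
grip_width: 0.222
grip_force: 58.7
time: 8.65
position: [616.5, 113.8, 147.1]
tcp_rot: [0.645, 0.765, 0.0, 0.001]
force: [-1.3, -0.4, 7.9]
grip_width: 0.22
grip_force: 58.8
[0.01203169 0.34880634 0.14587556]
```

```bash
python3 -m handwheel '{"fingers":[0,0,0,0,0,0,0,0,0,0],"travel":[[0,0,0.2],[0,0,0.2],[0,0,0.2],[0,0,0.2],[0,0,0.2],[0,0,0.2],[0,0,0.2],[0,0,0.2],[0,0,0.2],[0,0,0.2]],"dr":[[0,0,10],[0,0,10],[0,0,10],[0,0,10],[0,0,10],[0,0,10],[0,0,10],[0,0,10],[0,0,10],[0,0,6]]}'; python3 -c "
from rig import status; print(status.read_state()['torque'])"; python3 -m handwheel '{"fingers":[0,0],"travel":[[0,0,0.2],[0,0,0]],"dr":[[0,0,10],[0,0,5]]}'; python3 -c "
from rig import status; print(status.read_state()['torque'])
from h import *
go(616.9,113.2,146,-11.4)"
```

```text
time: 9.9
position: [615.6, 114.5, 145.2]
tcp_rot: [0.999, 0.033, 0.0, -0.0]
force: [-4.6, 2.4, 10.1]
grip_width: 0.219
grip_force: 59.2
[0.34084845 0.7611586  0.17169958]
time: 10.15
position: [615.6, 114.6, 145.2]
tcp_rot: [0.995, -0.097, 0.0, -0.001]
force: [-4.2, 2.4, 9.9]
grip_width: 0.22
grip_force: 59.1
[0.4729831  0.76834259 0.29747285]
t10.15 tcp [615.6 114.6 145.2] phi -11.1 q1 0.01 q6 1.77 F [-4.2  2.4  9.9]
 travel tool [ 1.5  1.2 -0.8] dr z 0.3
```

```bash
python3 -m handwheel '{"fingers":[0,0,0,0],"travel":[[0,0,0],[0,0,0],[0,0,0],[0,0,0]],"dr":[[0,0,5],[0,0,5],[0,0,5],[0,0,0]]}'; python3 -c "
from rig import status; print(status.read_state()['torque'])
from h import *
go(616.9,113.2,146,-11.4)"
```

```text
time: 10.65
position: [616.7, 114.3, 145.2]
tcp_rot: [0.974, -0.225, 0.001, -0.001]
force: [-1.2, 1.6, 8.7]
grip_width: 0.215
grip_force: 61.5
[0.28492331 0.20910407 0.16917288]
t10.65 tcp [616.7 114.3 145.2] phi -26.0 q1 0.01 q6 2.03 F [-1.2  1.6  8.7]
 travel tool [ 0.6  0.9 -0.8] dr z -14.6
```

```bash
python3 -m handwheel '{"fingers":[60,60,60,60,60],"travel":[[0,0,0],[0,0,0],[0,0,0],[0,0,-35],[0,0,-40]],"dr":[[0,0,0],[0,0,0],[0,0,0],[0,0,0],[0,0,0]]}'|head -2; python3 -c "
from h import *
go(532.4,-74.8,220,-169.3)"
```

```text
time: 11.28
position: [615.5, 113.5, 218.1]
t11.28 tcp [615.5 113.5 218.1] phi -26.0 q1 0.00 q6 2.03 F [ 1.  -0.   0.3]
 travel tool [  7.8 205.7  -1.6] dr z 143.3
```

```bash
python3 -m handwheel '{"fingers":[60,60,60,60,60,60,60,60,60,60,60,60],"travel":[[2,51.5,0],[2,51.5,0],[2,51.5,0],[2,51,0],[0,0,0],[0,0,0],[0,0,0],[0,0,0],[0,0,0],[0,0,0],[0,0,0],[0,0,0]],"dr":[[0,0,0],[0,0,0],[0,0,0],[0,0,0],[0,0,-10.4],[0,0,-10.4],[0,0,-10.4],[0,0,-10.4],[0,0,-10.4],[0,0,-10.4],[0,0,-10.4],[0,0,-10.4]]}'|head -2;  python3 - <<'E'
from h import *
go(532.4,-74.8,220,-169.3)
s=snapshot("top");im=s["pixels"]
m=(im.max(2)<60).astype(np.uint8);m[:155]=0;m[300:]=0;m[:,:245]=0;m[:,415:]=0
n,l,st,c=cv2.connectedComponentsWithStats(m)
for i in range(1,n):
    if not 60<st[i,4]<300: continue
    ys,xs=np.where(l==i);w=np.array([onz(s,x,y,165)[:2] for x,y in zip(xs,ys)])
    mu=w.mean(0);ev,V=np.linalg.eigh(np.cov((w-mu).T));d=V[:,1]*np.sign(V[0,1])
    print(st[i],mu.round(1),"ang",np.degrees(np.arctan2(d[1],d[0])).round(1))
E
```

```text
time: 12.78
position: [533.2, -74.7, 218.3]
t12.78 tcp [533.2 -74.7 218.3] phi 57.6 q1 -0.35 q6 0.22 F [-0.5  0.8 -0.4]
 travel tool [-0.6 -0.6 -1.7] dr z -133.1
[350 160  27  37 189] [656.9 -40.9] ang -33.6
[397 247  18  12 110] [ 513.3 -118.9] ang 66.2
```

```bash
python3 -m handwheel '{"fingers":[60,60,60,60,60,60,60,60,60,60,60,60],"travel":[[0,0,0],[0,0,0],[0,0,0],[0,0,0],[0,0,0],[0,0,0],[0,0,0],[0,0,0],[0,0,0],[0,0,0],[0,0,0],[0,0,0]],"dr":[[0,0,-10.6],[0,0,-10.6],[0,0,-10.6],[0,0,-10.6],[0,0,-10.6],[0,0,-10.6],[0,0,-10.6],[0,0,-10.6],[0,0,-10.6],[0,0,-10.6],[0,0,-10.6],[0,0,-10.6]]}'|head -2;  python3 - <<'E'
from h import *
go(532.4,-74.8,146,-169.3)
s=snapshot("top");im=s["pixels"]
s2=snapshot("side")["pixels"]
a=cv2.resize(im[150:310,225:425],(480,384),interpolation=2);b=cv2.resize(s2[190:290,240:375],(320,237),interpolation=2)
o=np.zeros((384,800,3),np.uint8);o[:,:480]=a;o[:237,480:]=b
cv2.imwrite('pics/e.png',o[:,:,::-1])
E
```

```text
time: 14.32
position: [533.2, -74.6, 218.3]
t14.32 tcp [533.2 -74.6 218.3] phi -175.4 q1 -0.35 q6 -2.00 F [-0.4  0.4  0. ]
 travel tool [ 0.8 -0.2 72.3] dr z -6.1
```

View pics/e.png

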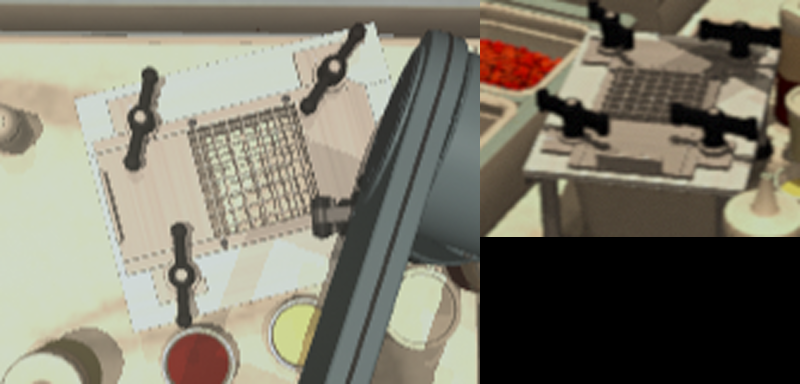

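The crop shows the rear-left wing running from (134,165) to (150,75), which is about -10° in world, so it's at its stop. Next is front right.

```bash
python3 -m handwheel '{"fingers":[60,60,60,0,0,0,0],"travel":[[0.8,-0.2,36],[0,0,30],[0,0,6],[0,0,0],[0,0,0],[0,0,0],[0,0,0]],"dr":[[0,0,-6],[0,0,0],[0,0,0],[0,0,0],[0,0,0],[0,0,0],[0,0,0]]}'; python3 -m handwheel '{"fingers":[0,0,0,0,0,0,0,0,0,0,0],"travel":[[0,0,0.2],[0,0,0.2],[0,0,0.2],[0,0,0.2],[0,0,0.2],[0,0,0.2],[0,0,0.2],[0,0,0.2],[0,0,0.2],[0,0,0.2],[0,0,0.2]],"dr":[[0,0,10],[0,0,10],[0,0,10],[0,0,10],[0,0,10],[0,0,10],[0,0,10],[0,0,10],[0,0,10],[0,0,10],[0,0,10]]}';  python3 - <<'E'
from h import *
go(532.4,-74.8,146,-169.3);print(status.read_state()["torque"])
E
```

```text
time: 15.3
position: [533.2, -73.3, 148.3]
tcp_rot: [-0.091, 0.996, 0.001, 0.001]
force: [-1.3, 6.0, 4.9]
grip_width: 0.218
grip_force: 58.6
time: 16.68
position: [531.7, -74.9, 146.1]
tcp_rot: [0.766, 0.643, -0.001, -0.0]
force: [-6.7, -0.6, 8.6]
grip_width: 0.215
grip_force: 59.2
t16.68 tcp [531.7 -74.9 146.1] phi 80.1 q1 -0.35 q6 -0.17 F [-6.7 -0.6  8.6]
 travel tool [0.2 0.7 0.1] dr z -110.6
[0.07896209 1.21934399 0.06333058]
```

```bash
python3 -m handwheel '{"fingers":[0,0,0,0,0,0,0,0,0,0,0,0],"travel":[[0,0,0.2],[0,0,0.2],[0,0,0.2],[0,0,0.2],[0,0,0.2],[0,0,0.2],[0,0,0.2],[0,0,0.2],[0,0,0.2],[0,0,0],[0,0,0],[0,0,0]],"dr":[[0,0,10],[0,0,10],[0,0,10],[0,0,10],[0,0,10],[0,0,10],[0,0,10],[0,0,10],[0,0,10],[0,0,10],[0,0,8],[0,0,8]]}'; python3 -c "
from rig import status; print(status.read_state()['torque'])";python3 -m handwheel '{"fingers":[60,60,60,60,60],"travel":[[0,0,0],[0,0,0],[0,0,0],[0,0,-35],[0,0,-40]],"dr":[[0,0,0],[0,0,0],[0,0,0],[0,0,0],[0,0,0]]}'|head -2; python3 -c "
from h import *
go(491.3,79.8,220,-176.3);go(658.1,-41.4,220,146.3)"
```

```text
time: 18.18
position: [532.9, -74.3, 144.6]
tcp_rot: [0.952, -0.307, 0.001, -0.0]
force: [-0.3, 1.4, 3.0]
grip_width: 0.222
grip_force: 60.4
[0.22380984 0.31352589 0.43655988]
time: 18.8
position: [532.0, -74.8, 217.5]
t18.80 tcp [532.  -74.8 217.5] phi -35.5 q1 -0.35 q6 1.84 F [ 0.4 -0.   0.9]
 travel tool [-123.  -102.1   -2.3] dr z 140.8
t18.80 tcp [532.  -74.8 217.5] phi -35.5 q1 -0.35 q6 1.84 F [ 0.4 -0.   0.9]
 travel tool [  83.2 -100.4   -2.8] dr z 178.2
```

```bash
python3 -m handwheel '{"fingers":[60,60,60,60,60,60,60,60,60,60,60,60],"travel":[[-41,-34,0],[-41,-34,0],[-41,-34,0],[0,0,0],[0,0,0],[0,0,0],[0,0,0],[0,0,0],[0,0,0],[0,0,0],[0,0,0],[0,0,0]],"dr":[[0,0,0],[0,0,0],[0,0,0],[0,0,-10.5],[0,0,-10.5],[0,0,-10.5],[0,0,-10.5],[0,0,-10.5],[0,0,-10.5],[0,0,-10.5],[0,0,-10.5],[0,0,-10.5]]}'|head -2;  python3 - <<'E'
from h import *
go(491.3,79.8,146,-176.3)
s=snapshot("top");im=s["pixels"]
m=(im.max(2)<60).astype(np.uint8);m[:155]=0;m[300:]=0;m[:,:245]=0;m[:,415:]=0
n,l,st,c=cv2.connectedComponentsWithStats(m)
for i in range(1,n):
    if not 60<st[i,4]<300: continue
    ys,xs=np.where(l==i);w=np.array([onz(s,x,y,165)[:2] for x,y in zip(xs,ys)])
    mu=w.mean(0);ev,V=np.linalg.eigh(np.cov((w-mu).T));d=V[:,1]*np.sign(V[0,1])
    print(st[i],mu.round(1),"ang",np.degrees(np.arctan2(d[1],d[0])).round(1))
a=cv2.resize(im[150:310,225:425],None,fx=3,fy=3,interpolation=2)
cv2.imwrite('pics/f.png',a[:,:,::-1])
E
```

```text
time: 20.3
position: [491.9, 79.6, 217.4]
t20.30 tcp [491.9  79.6 217.4] phi 59.3 q1 -0.06 q6 0.47 F [-0.4  0.7 -0.4]
 travel tool [-0.1 -0.6 71.4] dr z -124.4
[350 160  27  37 199] [656.3 -40.2] ang -33.8
[277 179  14  40 186] [616.3 112.4] ang -11.1
[248 215  13  85 290] [482.9 169.8] ang -3.7
[346 220   4  80  97] [502.1 -10.9] ang -1.7
[333 222   8  78 203] [488.5   9.1] ang -3.3
[374 223  14  41 196] [530.  -71.6] ang -12.0
```

View pics/f.png

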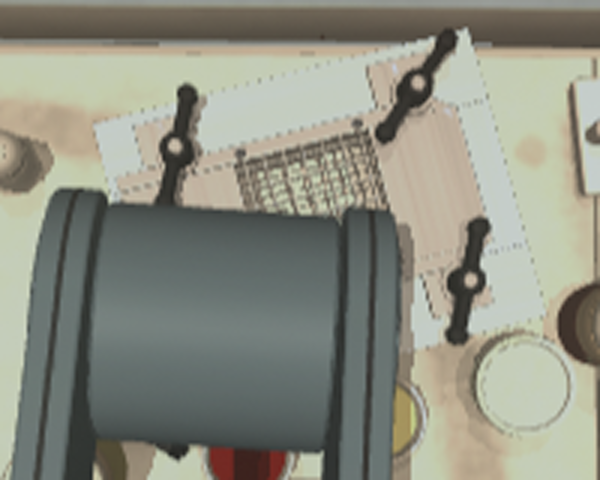

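Both diagonal wings sit at their stops, rear left at -11.1° and front right at -12.0°. Front left is next.

```bash
python3 -m handwheel '{"fingers":[60,60,60,60,60,60,60,60,60,60,60,60],"travel":[[0,0,0],[0,0,0],[0,0,0],[0,0,0],[0,0,0],[0,0,0],[0,0,0],[0,0,0],[0,0,0],[0,0,0],[0,0,0],[0,0,0]],"dr":[[0,0,-10.4],[0,0,-10.4],[0,0,-10.4],[0,0,-10.4],[0,0,-10.4],[0,0,-10.4],[0,0,-10.4],[0,0,-10.4],[0,0,-10.4],[0,0,-10.4],[0,0,-10.4],[0,0,-10.4]]}'|head -2; python3 -m handwheel '{"fingers":[60,60,60,0,0,0,0],"travel":[[0,0,36],[0,0,30],[0,0,6],[0,0,0],[0,0,0],[0,0,0],[0,0,0]],"dr":[[0,0,0],[0,0,0],[0,0,0],[0,0,0],[0,0,0],[0,0,0],[0,0,0]]}'; python3 -m handwheel '{"fingers":[0,0,0,0,0,0,0,0,0,0,0],"travel":[[0,0,0.2],[0,0,0.2],[0,0,0.2],[0,0,0.2],[0,0,0.2],[0,0,0.2],[0,0,0.2],[0,0,0.2],[0,0,0.2],[0,0,0.2],[0,0,0.2]],"dr":[[0,0,10],[0,0,10],[0,0,10],[0,0,10],[0,0,10],[0,0,10],[0,0,10],[0,0,10],[0,0,10],[0,0,10],[0,0,10]]}';  python3 - <<'E'
from h import *
go(491.3,79.8,146,-11.3);print(status.read_state()["torque"])
E
```

```text
time: 21.85
position: [491.9, 79.6, 217.5]
time: 22.72
position: [492.8, 81.1, 147.2]
tcp_rot: [-0.032, 0.999, 0.001, 0.002]
force: [-0.3, 6.1, 2.6]
grip_width: 0.22
grip_force: 58.5
time: 24.1
position: [490.3, 79.3, 145.0]
tcp_rot: [0.802, 0.598, -0.001, -0.0]
force: [-9.6, -1.6, 11.3]
grip_width: 0.217
grip_force: 59.5
t24.10 tcp [490.3  79.3 145. ] phi 73.4 q1 -0.06 q6 0.23 F [-9.6 -1.6 11.3]
 travel tool [ 0.8  0.8 -1. ] dr z 84.7
[-0.32694808  1.58929117  0.11638426]
```

Another 85° remains, plus about 22° of overshoot.

```bash
python3 -m handwheel '{"fingers":[0,0,0,0,0,0,0,0,0,0,0,0],"travel":[[0,0,0.1],[0,0,0.2],[0,0,0.2],[0,0,0.2],[0,0,0.2],[0,0,0.2],[0,0,0.2],[0,0,0.2],[0,0,0],[0,0,0],[0,0,0],[0,0,0]],"dr":[[0,0,10],[0,0,10],[0,0,10],[0,0,10],[0,0,10],[0,0,10],[0,0,10],[0,0,10],[0,0,10],[0,0,8],[0,0,8],[0,0,4]]}'; python3 -c "
from rig import status; print(status.read_state()['torque'])";python3 -m handwheel '{"fingers":[60,60,60,60,60],"travel":[[0,0,0],[0,0,0],[0,0,0],[0,0,-35],[0,0,-40]],"dr":[[0,0,0],[0,0,0],[0,0,0],[0,0,0],[0,0,0]]}'|head -2; python3 -c "
from h import *
go(658.1,-41.4,220,146.3)"
```

```text
time: 25.6
position: [491.7, 80.4, 143.6]
tcp_rot: [0.95, -0.312, 0.0, -0.0]
force: [-3.4, 2.5, 6.5]
grip_width: 0.217
grip_force: 61.7
[0.29383799 0.62774819 0.46066686]
time: 26.22
position: [491.3, 79.6, 216.9]
t26.23 tcp [491.3  79.6 216.9] phi -36.3 q1 -0.06 q6 2.14 F [ 1.2 -0.8  0.9]
 travel tool [206.   -1.1  -3.5] dr z 177.4
```

```bash
python3 -m handwheel '{"fingers":[60,60,60,60,60,60,60,60,60,60,60,60],"travel":[[51.5,0,0],[51.5,0,0],[51.5,-1,0],[51.5,0,0],[0,0,0],[0,0,0],[0,0,0],[0,0,0],[0,0,0],[0,0,0],[0,0,0],[0,0,0]],"dr":[[0,0,0],[0,0,0],[0,0,0],[0,0,0],[0,0,-10.5],[0,0,-10.5],[0,0,-10.5],[0,0,-10.5],[0,0,-10.5],[0,0,-10.5],[0,0,-10.5],[0,0,-10.5]]}'|head -2; python3 -m handwheel '{"fingers":[60,60,60,60,60,60,60,60,60,60],"travel":[[0,0,0],[0,0,0],[0,0,0],[0,0,0],[0,0,0],[0,0,0],[0,0,0],[0,0,0],[0,0,0],[0,0,0]],"dr":[[0,0,-10],[0,0,-10],[0,0,-10],[0,0,-10],[0,0,-10],[0,0,-10],[0,0,-10],[0,0,-10],[0,0,-10],[0,0,-8.6]]}'|head -2;python3 - <<'E'
from h import *
go(658.1,-41.4,146,146.3)
E
```

```text
time: 27.72
position: [658.6, -41.5, 216.5]
time: 28.98
position: [658.5, -41.5, 216.5]
t28.98 tcp [658.5 -41.5 216.5] phi 146.6 q1 -0.23 q6 -1.22 F [0.3 0.7 0.1]
 travel tool [ 0.4 -0.1 70.5] dr z 0.3
```

```bash
python3 -m handwheel '{"fingers":[60,60,60,0,0,0,0],"travel":[[0,0,36],[0,0,29],[0,0,5],[0,0,0],[0,0,0],[0,0,0],[0,0,0]],"dr":[[0,0,0],[0,0,0],[0,0,0],[0,0,0],[0,0,0],[0,0,0],[0,0,0]]}'; python3 -m handwheel '{"fingers":[0,0,0,0,0,0,0,0,0,0],"travel":[[0,0,0.2],[0,0,0.2],[0,0,0.2],[0,0,0.2],[0,0,0.2],[0,0,0.2],[0,0,0.2],[0,0,0.2],[0,0,0.2],[0,0,0.2]],"dr":[[0,0,10],[0,0,10],[0,0,10],[0,0,10],[0,0,10],[0,0,10],[0,0,10],[0,0,10],[0,0,10],[0,0,10]]}';python3 -m handwheel '{"fingers":[0,0,0,0,0,0,0,0,0],"travel":[[0,0,0.1],[0,0,0.1],[0,0,0.2],[0,0,0.2],[0,0,0],[0,0,0],[0,0,0],[0,0,0],[0,0,0]],"dr":[[0,0,10],[0,0,10],[0,0,10],[0,0,10],[0,0,10],[0,0,10],[0,0,10],[0,0,8],[0,0,4]]}'; python3 -c "
from rig import status; print(status.read_state()['torque'])"; python3 -m handwheel '{"fingers":[60,60,60,60,60],"travel":[[0,0,0],[0,0,0],[0,0,0],[0,0,-40],[0,0,-50]],"dr":[[0,0,0],[0,0,0],[0,0,0],[0,0,0],[0,0,0]]}'|head -2; python3 -c "
from h import *
go(420,-300,260)"
```

```text
time: 29.85
position: [659.6, -41.5, 148.6]
tcp_rot: [0.29, 0.957, 0.0, 0.002]
force: [1.2, 0.8, 5.9]
grip_width: 0.22
grip_force: 58.9
time: 31.1
position: [655.9, -41.9, 146.6]
tcp_rot: [0.92, 0.391, -0.002, -0.0]
force: [-12.5, -1.8, 13.3]
grip_width: 0.218
grip_force: 59.8
time: 32.22
position: [657.9, -40.4, 145.8]
tcp_rot: [0.952, -0.307, -0.0, -0.0]
force: [-4.6, 3.2, 7.1]
grip_width: 0.224
grip_force: 60.3
[0.33942188 0.6397033  0.44191963]
time: 32.85
position: [657.7, -41.4, 233.4]
t32.85 tcp [657.7 -41.4 233.4] phi -35.7 q1 -0.23 q6 1.96 F [-0.  -0.2  0.3]
 travel tool [-42.5 348.8 -25.9]
```

Now I'll clear the arm and check everything.

```bash
python3 -m handwheel '{"fingers":[60,60,60,60,60,60,60],"travel":[[0,0,-28],[-7,58,0],[-7,58,0],[-7,58,0],[-7,58,0],[-7,58,0],[-7,58,0]],"dr":[[0,0,0],[0,0,0],[0,0,0],[0,0,0],[0,0,0],[0,0,0],[0,0,0]]}'|head -3;  python3 - <<'E'
from h import *
s=snapshot("top");im=s["pixels"]
m=(im.max(2)<60).astype(np.uint8);m[:155]=0;m[300:]=0;m[:,:245]=0;m[:,415:]=0
n,l,st,c=cv2.connectedComponentsWithStats(m)
for i in range(1,n):
    if not 60<st[i,4]<300: continue
    ys,xs=np.where(l==i);w=np.array([onz(s,x,y,165)[:2] for x,y in zip(xs,ys)])
    mu=w.mean(0);ev,V=np.linalg.eigh(np.cov((w-mu).T));d=V[:,1]*np.sign(V[0,1])
    print(st[i],mu.round(1),"ang",np.degrees(np.arctan2(d[1],d[0])).round(1))
b=snapshot("side")["pixels"][180:360,200:440]
a=im[150:340,190:460]
o=np.vstack([cv2.resize(a,(480,338),interpolation=2),cv2.resize(b,(480,262)[:2],interpolation=2)])
cv2.imwrite('pics/g.png',o[:600,:,::-1])
E
```

```text
time: 33.72
position: [420.1, -300.9, 262.3]
tcp_rot: [0.952, -0.306, 0.0, 0.0]
[357 158  14  42 219] [656.6 -39.6] ang -12.1
[277 179  14  41 174] [617.  112.1] ang -10.4
[374 223  14  41 169] [531.1 -71.5] ang -12.2
[296 244  11  42 102] [487.   79.9] ang -12.3
```

View pics/g.png

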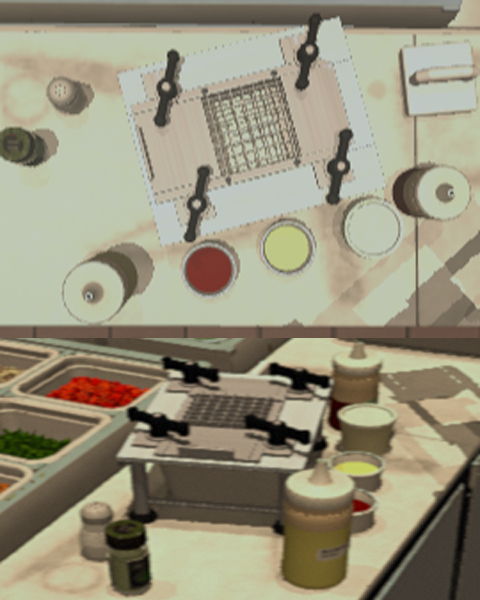

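All four wings are parallel at about -11° to -12°, which is their end stops. The frame is home and the bystanders haven't moved.

```bash
python3 -c "
from rig import job; print(job.sign_off())"
```

```text
the job is handed in; nothing more can be done
None
```

The job is handed in at about 34 s, with no verdict returned: the blade frame is home against its stops, and all four wing bolts are screwed to their end stops (rear left and front right first, then front left and rear right), with the bystanders where they were.

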